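Clamp a control unit in the microscope's part holder and lock the jaw

TASK

Push the holder's sliding jaw until the opened control unit is square against the fixed fence with no gap on either side. Then take the largest T-handle hex key from the rack, fit it fully into the hex socket of the lock screw sunk deep in the lock block (you cannot see how its hex is turned, so feel for it), and turn it clockwise until the screw is tight against its stop. Hang the key back in its rack and leave the other two keys, the screwdriver, marker, tape and tweezers where they are.

Things in the scene. Friction and masses are not known exactly. Their poses are not given: they have to be found in the camera images.
- holder: Part holder, fixed to the bench: dark steel plate 170 mm (its x) x 330 mm (its y) x 12 mm; origin at the centre of its underside. The fence stands at its +y end, the lock block at its -y end (60 mm in x, 50 mm in y, centred at y = -125 mm, top 73 mm above the bench, a low bolted flange on each x side), the sliding jaw and the control unit between them.
- fence_face (a point): Middle of the inner face of the holder's fixed aluminium fence, at holder y = +148 mm, 27 mm above the bench. The fence is 150 mm wide (holder x), 14 mm thick, its top 42 mm above the bench.
- bore_mouth (a point): Centre of the mouth of the vertical round bore, 24 mm wide, in the top of the lock block, 73 mm above the bench. The lock screw's face lies 30 mm below the mouth.
- socket_floor (a point): Centre of the floor of the lock screw's hex socket, 28 mm above the bench, 45 mm below the bore's mouth. Socket 19.8 mm across flats, 15 mm deep. How the hex is turned varies and is not given: out of line the key stops with its tip about 10 mm above this floor, in line it drops to the floor (it may bind half way). The hex repeats every 60 degrees; the key has about 4 degrees of play each way.
- jaw (a joint): Travel of the sliding jaw (m), growing towards the fence (holder +y); starts at 0 to 0.025, stops at 0.09, stays where it is left (about 2 N of friction). The jaw's face is at holder y = -0.045 + this value; with the control unit home between fence and jaw it reads 0.063.
- jaw_tab (a point): Where to take the sliding jaw: an upright aluminium tab, 30 mm in holder x, 12 mm in holder y, standing in the middle of the jaw; this point is on its centre line 80 mm above the bench, 12 mm below its top. The jaw itself is 150 mm wide and 12 mm thick, top 42 mm above the bench.
- unit: Opened control unit lying loose on the holder's plate between jaw and fence: aluminium tray with a green board, 150 mm (its x) x 130 mm (its y) x 26 mm, about 0.5 kg. Origin: centre of its underside, 12 mm above the bench. Home against the fence its origin is at holder y = +83 mm.
- screw (a joint): Turn of the lock screw (rad), clockwise from above positive; slack at the start (0 to 0.15), tight at its stop at 1.2; turns with about 0.15 N m and stays where it is left. The value says nothing of how the hex is turned.
- rack: Key rack, fixed: steel stand 250 mm (its x) x 80 mm (its y), origin at the centre of its underside. Its top plate, 60 mm wide, is 112 mm above the bench and has three 26 mm through holes on the x axis at x = -75, 0 and +75 mm, open below down to the 8 mm base. Each key hangs in one hole, its hub resting on the top plate; which key hangs where varies.
- key: Largest T-handle hex key, 19 mm across flats, about 0.38 kg. Origin: centre of the shaft's tip; z runs up the shaft, x along the handle. Hex shaft 100 mm long, two flats parallel to the handle, the last 5 mm turned to a round taper (12 to 19 mm across); above it a hub 36 mm across, 15 mm high. In the rack the tip is 12 mm above the bench and the handle lies across the rack within 0.2 rad.
- key_grip (a point): Middle of the largest key's black cross handle, on the key's axis 128 mm above its tip. The handle is 110 mm long (key x), 18 mm thick (key y) and 26 mm high (key z).
- key_mid: A smaller T-handle hex key (12 mm across flats, handle 92 mm) hanging in the rack; same lengths and origin. Leave it.
- key_small: The smallest T-handle hex key (8 mm across flats, handle 76 mm) hanging in the rack. Leave it.
- driver: Screwdriver with a grey handle, 170 mm, lying on the bench. Leave it.
- marker: Black marker pen with a red cap, 140 mm, lying on the bench. Leave it.
- tape: Roll of amber tape, 76 mm across, 19 mm high. Leave it.
- tweezers: Steel tweezers, 130 mm, lying on the bench beside the rack. Leave them.

How it is judged:
On the way, in this order (a step that is already met when the one before it is completed fails the run):
1. the jaw has pushed the control unit square against the fence, with no gap on either side (value of joint jaw above 0.06 m and y of unit in the frame of holder above 0.08 m and angle between the y axis of unit and the y axis of holder, either way round below 0.035 rad), for 0.2 s.
2. the largest key is fully down in the lock screw's socket (z of key in the frame of holder below 0.0335 m and horizontal distance between key and bore_mouth below 0.004 m and angle between the z axis of key and the z axis of holder, either way round below 0.08 rad), for 0.1 s.
3. the lock screw is turned tight (value of joint screw above 1.1 rad), for 0.1 s.
At the end, for the whole second after the job is handed in: Unit within 3 mm of the fence and square within 0.035 rad, jaw travel above 0.060; lock screw above 1.1 rad; largest key hanging in a rack hole, hub on the top plate (tip 9 to 16 mm above the bench, upright within 0.08 rad), all at rest (all of step 1 and value of joint screw above 1.1 rad and z of key in the frame of rack between 0.009 and 0.016 m and y of key in the frame of rack between -0.008 and 0.008 m and x of key in the frame of rack between -0.085 and 0.085 m and angle between the z axis of key and the z axis of rack, either way round below 0.08 rad and linear speed of each of key, unit below 0.02 m/s); the robot touches nothing.
It fails at once if another key is moved by more than 15 mm, or the screwdriver, marker, tape or tweezers by more than 20 mm (distance of any of driver, marker, tape, tweezers from where it was at the start of the episode above 0.02 m or distance of any of key_mid, key_small from where it was at the start of the episode above 0.015 m).
It also fails if it takes over 72 s, if anything falls off the work surface, if the arm or the gripper's body presses on something with over 40 N, if the wrist force passes 120 N, or if a joint passes its speed limit or range.

ROBOT

A 6-joint arm with a two-finger parallel gripper is mounted at the origin on the work surface. World frame = base frame: x ahead of the robot, y to its left, z up, the work surface at z = 0. Lengths are in m, angles in rad, forces in N, time in s.
With the tool pointing down it reaches from about 0.275 to 1 m from the base axis. Payload 8.4 kg.
Tool frame: the origin (TCP) lies between the finger pads; the fingertips stand 11 mm ahead of it and the grasp point (between the pads) lies 8 mm behind it; z points along the fingers, y is the line along which they close (so a half turn about z gives the same grasp; the last joint's range is limited). The gripper opens to 85 mm and grips with 20 to 120 N. Pads are 22 mm wide; open, the fingers measure 114 mm over their backs; the gripper's body (76 mm by 85 mm) begins 54 mm behind the grasp point. The pads swing forward as they close: fully open they stand 13 mm farther back than shut.
Start: joints at [-1.271, 0.353, 1.633, -0, 1.155, -0.002], TCP at [0.186, -0.597, 0.242] pointing down, gripper open.
Joint ranges: [-2.63, 2.63], [-0.92, 2.1], [0.06, 2.66], [-1.3, 4.44], [0, 2.69], [-3.02, 3.02]. Speed limits (rad/s): [2.22, 2.22, 2.79, 3.14, 3.14, 3.14].

INTERFACE

Orientations are given as a 3x3 rotation matrix whose columns are the frame's x, y, z axes.
In Python, from cell import get_state, capture, camera_info, sign_off gives the robot as it stands.
- The arm moves only by the tool move_arm, never from a script. Its argument "series" is a list of rows, each a list of 6 numbers: the shift along the world's x, y, z scaled (see below), then the turn, a rotation vector about the world's x, y, z scaled (see below). In form: [[x, y, z, wx, wy, wz], ...]. A call has 1 to 10 rows; each row shifts and turns the commanded pose from where the row before left it; what a row does not reach is not made up. The controller multiplies each number of a shift by 0.2 m and each number of a turn by pi/2 rad. A row lasts 1/10 s, in which the tool goes at most 50 mm and 8.59 degrees, less where a joint would pass 70% of its speed; a pose out of reach is approached as far as the arm can. A call with a number of a shift or a turn outside -1 to 1 is refused whole. A call with a gripper value outside its range is refused whole. "hand" is the closure, from -1 (fully open) to 1 (shut), so that 0 is half open, set as the call begins (left out, the last holds). The fingers move at their own pace and stop on an object; "newtons" is the grip in N (left out, the last holds). Time passes only in rows, so rows that do not move let the fingers close. It gives the time, the measured TCP pose, the force, the opening and the grip force at its end, in the units of the state.
- get_state(): the state, without advancing time (a new reading comes with each control period).
- capture(name): name is "scene" or "top" or "wrist"; returns (picture, depth): 384x512x3 uint8, red, green, blue; 384x512 float32, m along the optical axis (not along the pixel's ray), 0 where there is no reading.
- camera_info(name): a dict with "K" (3x3 intrinsics, pixels), "extrinsics" (4x4, takes a point from world to camera coordinates). Camera axes: x right, y up, looking along -z (the intrinsics and any distortion apply to the point x, -y, -z); pixel columns grow to the right and rows downward; lengths in m; the calibration is good to about 2 mm. The wrist camera is an equidistant fisheye: a pixel r from the principal point sees the ray r / f radians off the axis. A picture is of the moment at which its call begins: read the wrist's pose just before it. camera_info takes no time and is no camera call; for the wrist camera it gives the pose at the moment of the call.
- sign_off(): hands the job in; it is judged then, once.
The state is a dict: "clock": time; "joints": joint angles; "joint_velocities": joint speeds; "effort": joint torques, N m; "tcp_pos": TCP position; "orientation": TCP orientation; "ft_force": force on the tool from outside, world axes, zero at the start; "torque": the same for the moment, N m; "grip_width": finger opening in m; "grasp_force": force on a finger pad.
Only numpy, scipy, OpenCV 4.12 (cv2) and the standard library are available. Lean on these libraries where they do the work, as an engineer would, in place of code of your own. Each camera call takes 0.05 s, during which the arm holds its last target. There are 200 camera calls.

## Working session

There is one attempt and no reset: what is moved stays moved. The work goes in short steps, Python scripts to look and compute and a tool call to move; the robot and the scene stay as the last step left them, time stands still between calls to the robot, and variables do not carry over. Pictures are saved under pics/ and viewed, at most 10 in all, crops included, and the job is handed in when it is done.

Besides the shell and the picture viewer there is one more tool, called by a JSON object that holds its "method" and its "body", one argument or row to a line. move_arm: Moves the arm, as the interface text tells. Its arguments: {"type":"object","properties":{"series":{"type":"array"},"hand":{"type":"number"},"newtons":{"type":"number"}},"required":["series"]}

```bash
mkdir -p pics; ls; cat > h.py <<'E'
import numpy as np, cv2
from cell import get_state, capture, camera_info, sign_off
def save(name,fn):
    p,d=capture(name); cv2.imwrite('pics/'+fn+'.png',p[:,:,::-1]); np.save('pics/'+fn+'.npy',d); np.savez('pics/'+fn+'_c.npz',K=camera_info(name)['K'],E=camera_info(name)['extrinsics']); return p,d
def pts(d,K,E):
    v,u=np.mgrid[:d.shape[0],:d.shape[1]]
    X=np.stack([(u-K[0,2])/K[0,0]*d,-(v-K[1,2])/K[1,1]*d,-d],-1)
    return (X-E[:3,3])@E[:3,:3]
def load(fn):
    c=np.load('pics/'+fn+'_c.npz'); return cv2.imread('pics/'+fn+'.png'),np.load('pics/'+fn+'.npy'),c['K'],c['E']
E
python3 - <<'E'
from h import *
s=get_state(); print({k:np.round(v,3).tolist() for k,v in s.items()})
for n in('scene','top'):
    save(n,n+'0'); i=camera_info(n); print(n,{k:np.round(v,3) if isinstance(v,np.ndarray) else v for k,v in i.items()})
a=cv2.imread('pics/top0.png');b=cv2.imread('pics/scene0.png')
E
```

```text
pics
{'clock': 0.0, 'joints': [-1.271, 0.354, 1.634, 0.0, 1.155, -0.002], 'joint_velocities': [-0.0, 0.0, -0.001, -0.002, -0.001, -0.002], 'effort': [-0.003, -60.526, -34.207, -0.0, 0.01, 0.0], 'tcp_pos': [0.186, -0.596, 0.242], 'orientation': [[0.955, 0.297, -0.0], [0.297, -0.955, 0.001], [0.0, -0.001, -1.0]], 'ft_force': [0.135, -0.326, 0.386], 'torque': [0.024, 0.016, -0.026], 'grasp_force': 0.0, 'grip_width': 0.085}
scene {'K': array([[370.679,   0.   , 254.077],
       [  0.   , 370.679, 193.395],
       [  0.   ,   0.   ,   1.   ]]), 'extrinsics': array([[-0.828,  0.56 ,  0.012,  0.494],
       [-0.463, -0.697,  0.547,  0.212],
       [ 0.315,  0.447,  0.837, -1.246],
       [ 0.   ,  0.   ,  0.   ,  1.   ]])}
top {'K': array([[365.067,   0.   , 249.65 ],
       [  0.   , 365.067, 196.279],
       [  0.   ,   0.   ,   1.   ]]), 'extrinsics': array([[-0.022, -1.   ,  0.013,  0.011],
       [ 0.993, -0.02 ,  0.112, -0.581],
       [-0.112,  0.015,  0.994, -0.886],
       [ 0.   ,  0.   ,  0.   ,  1.   ]])}
```

View pics/top0.png

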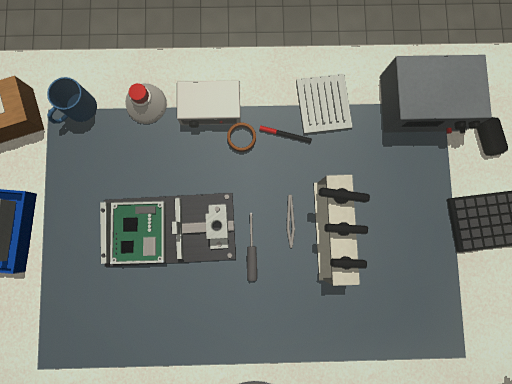

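View pics/scene0.png

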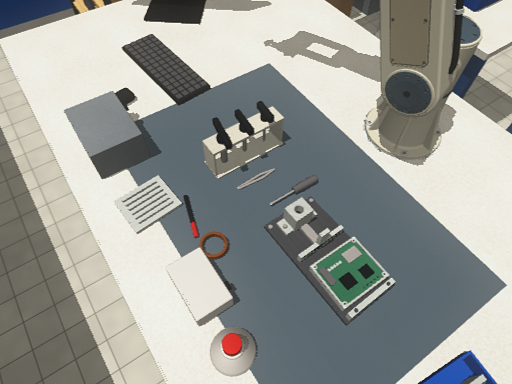

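The top view shows the holder at (100–235, 193–267), with the fence on the left and the bore at about (216,226). The rack is at (335,230), and the largest key is its upper one, handle at about (343,195). Next I'll measure from depth.

```bash
python3 - <<'E'
from h import *
im,d,K,E=load('top0'); P=pts(d,K,E); z=P[...,2]
def blob(mask,name,n=15):
    nn,l,st,c=cv2.connectedComponentsWithStats(mask.astype(np.uint8))
    for i in range(1,nn):
        if st[i,4]<n: continue
        m=l==i; q=P[m][:,:2].astype(np.float32); r=cv2.minAreaRect(q)
        b=cv2.boxPoints(r)
        print(name,st[i].tolist(),'med',P[m].mean(0).round(4),'rect c',np.round(r[0],4),'size',np.round(r[1],4),'ang',round(r[2],2))
R=np.zeros(z.shape,bool); R[180:290,90:245]=1
blob(R&(z>.003)&(z<.02),'plate'); blob(R&(z>.03)&(z<.05),'unit/fence/jaw'); blob(R&(z>.066)&(z<.08),'block'); blob(R&(z>.085)&(z<.1),'tab',4)
R=np.zeros(z.shape,bool); R[165:300,305:385]=1
blob(R&(z>.105)&(z<.12),'racktop'); blob(R&(z>.143)&(z<.165),'handle')
cv2.imwrite('pics/crop1.png',cv2.resize(im[180:280,90:245],None,fx=5,fy=5,interpolation=cv2.INTER_CUBIC))
print(np.median(z[300:340,100:400]))
E
```

```text
plate [103, 191, 136, 83, 3580] med [0.5062 0.1554 0.0123] rect c [0.5046 0.2054] size [0.1979 0.3466] ang 4.07
plate [236, 266, 7, 5, 17] med [0.4014 0.0281 0.0039] rect c [0.4019 0.0274] size [0.0159 0.009 ] ang 62.43
plate [218, 278, 5, 7, 15] med [0.3713 0.0777 0.0039] rect c [0.3702 0.0776] size [0.0146 0.0102] ang 0.2
plate [140, 280, 6, 10, 15] med [0.3659 0.2709 0.0038] rect c [0.3655 0.2695] size [0.0218 0.009 ] ang 31.41
unit/fence/jaw [175, 198, 8, 61, 297] med [0.5061 0.176  0.0413] rect c [0.5056 0.1768] size [0.148  0.0128] ang 1.99
unit/fence/jaw [100, 202, 9, 62, 458] med [0.4984 0.3584 0.0408] rect c [0.4984 0.3603] size [0.1497 0.017 ] ang 2.16
unit/fence/jaw [110, 202, 55, 62, 3247] med [0.4963 0.2791 0.0358] rect c [0.4973 0.279 ] size [0.1501 0.1315] ang 0.24
unit/fence/jaw [212, 221, 10, 10, 29] med [0.5115 0.0833 0.0406] rect c [0.5094 0.0831] size [0.0185 0.0218] ang 38.27
block [205, 213, 23, 26, 457] med [0.5079 0.0805 0.0733] rect c [0.5081 0.0806] size [0.06   0.0503] ang 1.99
tab [172, 221, 6, 14, 66] med [0.5045 0.1763 0.092 ] rect c [0.5048 0.1761] size
[... 168 characters left out ...]
7, 602] med [ 0.5313 -0.2076  0.1127] rect c [ 0.5337 -0.209 ] size [0.0619 0.0604] ang 89.02
racktop [329, 232, 29, 28, 655] med [ 0.4544 -0.209   0.1127] rect c [ 0.4552 -0.2102] size [0.0641 0.0585] ang 86.4
racktop [331, 266, 29, 20, 471] med [ 0.3866 -0.2096  0.1128] rect c [ 0.3889 -0.2112] size [0.0424 0.0608] ang 1.04
handle [319, 188, 51, 14, 416] med [ 0.5669 -0.2073  0.1525] rect c [ 0.5676 -0.208 ] size [0.1096 0.0183] ang 80.66
handle [325, 224, 43, 10, 342] med [ 0.4926 -0.2083  0.1529] rect c [ 0.4927 -0.2088] size [0.0902 0.0179] ang 85.77
handle [331, 259, 36, 10, 300] med [ 0.418  -0.2086  0.1528] rect c [ 0.4178 -0.21  ] size [0.0753 0.018 ] ang 86.56
0.0018727758872296777
```

View pics/crop1.png

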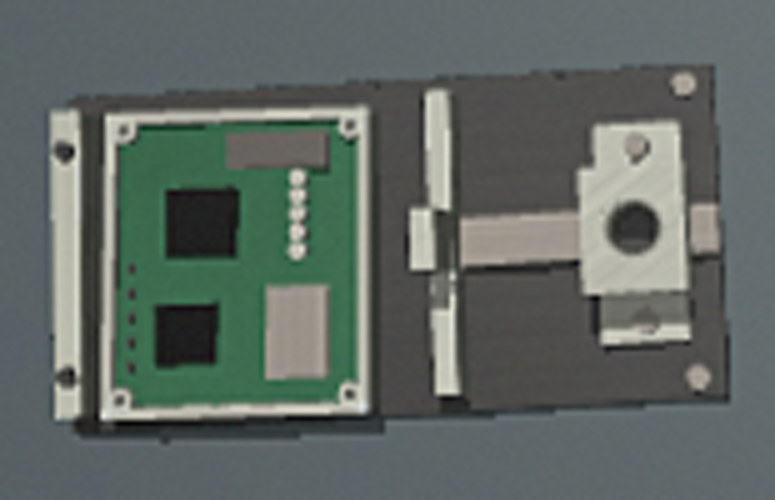

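The holder is turned about 2°, with jaw at about 0.0215, bore at (0.508, 0.0806) and tab at (0.505, 0.176). The big key's handle is at (0.5676, -0.208), yaw 80.7°. I'll push the tab with the fingers closed.

{"method": "move_arm", "body": {
  "series": [
    [0.08, 0.184, 0, 0, 0, 0.0415],
    [0.08, 0.184, 0, 0, 0, 0.0415],
    [0.08, 0.184, 0, 0, 0, 0.0415],
    [0.08, 0.184, 0, 0, 0, 0.0415],
    [0.08, 0.184, 0, 0, 0, 0.0415],
    [0.08, 0.184, 0, 0, 0, 0.0415],
    [0.08, 0.184, 0, 0, 0, 0.0415],
    [0.08, 0.184, 0, 0, 0, 0.0415],
    [0.08, 0.184, 0, 0, 0, 0.0415],
    [0.08, 0.184, 0, 0, 0, 0.0415]
  ],
  "hand": 1,
  "newtons": 40
}}

```text
clock: 1.1
tcp_pos: [0.3459, -0.2272, 0.2422]
orientation: [[0.577, 0.817, 0.0], [0.817, -0.577, 0.0], [0.0, -0.0, -1.0]]
ft_force: [0.4, -0.8, -0.1]
grip_width: -0.0004
grasp_force: 0.0
```

{"method": "move_arm", "body": {
  "series": [
    [0.08, 0.184, 0, 0, 0, 0.0415],
    [0.08, 0.184, 0, 0, 0, 0.0415],
    [0.08, 0.184, 0, 0, 0, 0.0415],
    [0.08, 0.184, 0, 0, 0, 0.0415],
    [0.08, 0.184, 0, 0, 0, 0.0415],
    [0.08, 0.184, 0, 0, 0, 0.0415],
    [0.08, 0.184, 0, 0, 0, 0.0415],
    [0.08, 0.184, 0, 0, 0, 0.0415],
    [0.08, 0.184, 0, 0, 0, 0.0415],
    [0.08, 0.184, 0, 0, 0, 0.0415]
  ]
}}

```text
clock: 2.1
tcp_pos: [0.506, 0.1409, 0.242]
orientation: [[-0.038, 0.999, -0.0], [0.999, 0.038, -0.0], [-0.0, -0.0, -1.0]]
ft_force: [1.5, 0.1, 1.1]
grip_width: -0.0002
grasp_force: 0.0
```

{"method": "move_arm", "body": {
  "series": [
    [0, 0, 0, 0, 0, 0],
    [0, 0, 0, 0, 0, 0]
  ]
}}

```text
clock: 2.3
tcp_pos: [0.5054, 0.1398, 0.2417]
orientation: [[-0.036, 0.999, -0.001], [0.999, 0.036, -0.001], [-0.001, -0.001, -1.0]]
ft_force: [-0.9, -0.8, -0.3]
grip_width: 0.0002
grasp_force: 0.0
```

{"method": "move_arm", "body": {
  "series": [
    [0, 0, -0.15, 0, 0, 0],
    [0, 0, -0.18, 0, 0, 0],
    [0, 0, -0.18, 0, 0, 0],
    [0, 0, -0.18, 0, 0, 0],
    [0, 0, -0.13, 0, 0, 0],
    [0, 0, 0, 0, 0, 0]
  ]
}}

```text
clock: 2.9
tcp_pos: [0.5028, 0.1374, 0.0754]
orientation: [[-0.033, 0.999, -0.007], [0.999, 0.033, -0.002], [-0.002, -0.007, -1.0]]
ft_force: [-0.7, -0.4, 0.4]
grip_width: 0.0002
grasp_force: 0.0
```

{"method": "move_arm", "body": {
  "series": [
    [0, 0.05, 0, 0, 0, 0],
    [0, 0.03, 0, 0, 0, 0],
    [0, 0.03, 0, 0, 0, 0],
    [0, 0.03, 0, 0, 0, 0],
    [0, 0.03, 0, 0, 0, 0],
    [0, 0.03, 0, 0, 0, 0]
  ]
}}

```text
clock: 3.5
tcp_pos: [0.506, 0.1798, 0.0787]
orientation: [[-0.035, 0.999, 0.001], [0.999, 0.035, 0.0], [0.0, 0.001, -1.0]]
ft_force: [0.9, -2.0, 1.4]
grip_width: -0.0001
grasp_force: 1.2
```

{"method": "move_arm", "body": {
  "series": [
    [0, 0.02, 0, 0, 0, 0],
    [0, 0.02, 0, 0, 0, 0],
    [0, 0.015, 0, 0, 0, 0],
    [0, 0.015, 0, 0, 0, 0]
  ]
}}

```text
clock: 3.9
tcp_pos: [0.5055, 0.1931, 0.0782]
orientation: [[-0.035, 0.999, -0.001], [0.999, 0.035, -0.001], [-0.001, -0.001, -1.0]]
ft_force: [-0.8, -4.1, 3.6]
grip_width: 0.0001
grasp_force: 2.5
```

{"method": "move_arm", "body": {
  "series": [
    [0, 0.01, 0, 0, 0, 0],
    [0, 0.01, 0, 0, 0, 0],
    [0, 0.005, 0, 0, 0, 0],
    [0, 0.005, 0, 0, 0, 0],
    [0, 0, 0, 0, 0, 0]
  ]
}}

```text
clock: 4.4
tcp_pos: [0.5053, 0.1988, 0.0782]
orientation: [[-0.035, 0.999, -0.001], [0.999, 0.035, -0.001], [-0.001, -0.001, -1.0]]
ft_force: [-1.9, -5.2, 4.6]
grip_width: -0.0001
grasp_force: 2.6
```

{"method": "move_arm", "body": {
  "series": [
    [0, 0.005, 0, 0, 0, 0],
    [0, 0.005, 0, 0, 0, 0],
    [0, 0, 0, 0, 0, 0]
  ]
}}

```text
clock: 4.7
tcp_pos: [0.5053, 0.2008, 0.0782]
orientation: [[-0.035, 0.999, -0.001], [0.999, 0.035, -0.001], [-0.001, -0.001, -1.0]]
ft_force: [-0.1, -5.1, 4.4]
grip_width: -0.0001
grasp_force: 2.7
```

{"method": "move_arm", "body": {
  "series": [
    [0, 0.005, 0, 0, 0, 0],
    [0, 0.005, 0, 0, 0, 0],
    [0, 0, 0, 0, 0, 0]
  ]
}}

```text
clock: 5.0
tcp_pos: [0.5052, 0.2014, 0.0782]
orientation: [[-0.036, 0.999, -0.001], [0.999, 0.036, -0.003], [-0.003, -0.002, -1.0]]
ft_force: [-0.9, -14.8, 7.5]
grip_width: -0.0
grasp_force: 7.3
```

```bash
cat > unit.py <<'E'
from h import *
import sys
def unit(fn):
    p,d=save('top',fn); c=camera_info('top'); P=pts(d,c['K'],c['extrinsics']); z=P[...,2]
    R=np.zeros(z.shape,bool); R[180:290,90:245]=1
    hy=np.array([-.0348,.9994])
    for nm,m in (('rim',(z>.034)&(z<.046)),('tab',(z>.085)&(z<.1))):
        n,l,st,c=cv2.connectedComponentsWithStats((R&m).astype(np.uint8))
        for i in range(1,n):
            if st[i,4]<30: continue
            q=P[l==i]; r=cv2.minAreaRect(q[:,:2].astype(np.float32))
            print(nm,st[i].tolist(),'hy',round((np.array(r[0])-[.5081,.0806])@hy-.125,4),np.round(r[1],4),round(r[2],2))
unit(sys.argv[1])
E
python3 unit.py top1
```

```text
rim [103, 250, 29, 16, 243] hy 0.1221 [0.0345 0.0672] 2.13
```

Contact force rose to 15 N at y=0.201, as expected at home. I'll press slightly more, retreat and go above the key.

{"method": "move_arm", "body": {
  "series": [
    [0, 0.005, 0, 0, 0, 0],
    [0, 0, 0, 0, 0, 0],
    [0, 0, 0, 0, 0, 0],
    [0, -0.05, 0, 0, 0, 0],
    [0, -0.1, 0, 0, 0, 0],
    [0, 0, 0.15, 0, 0, 0],
    [0, 0, 0.2, 0, 0, 0],
    [0, 0, 0.2, 0, 0, 0],
    [0, 0, 0.2, 0, 0, 0],
    [0, 0, 0.07, 0, 0, 0]
  ]
}}

```text
clock: 6.05
tcp_pos: [0.5075, 0.1752, 0.2463]
orientation: [[-0.035, 0.999, 0.006], [0.999, 0.035, 0.003], [0.003, 0.006, -1.0]]
ft_force: [0.9, 0.1, 0.5]
grip_width: 0.0003
grasp_force: 0.0
```

{"method": "move_arm", "body": {
  "series": [
    [0.031, -0.191, 0, 0, 0, -0.0127],
    [0.031, -0.191, 0, 0, 0, -0.0127],
    [0.031, -0.191, 0, 0, 0, -0.0127],
    [0.031, -0.191, 0, 0, 0, -0.0127],
    [0.031, -0.191, 0, 0, 0, -0.0127],
    [0.031, -0.191, 0, 0, 0, -0.0127],
    [0.031, -0.191, 0, 0, 0, -0.0127],
    [0.031, -0.191, 0, 0, 0, -0.0127],
    [0.031, -0.191, 0, 0, 0, -0.0127],
    [0.031, -0.191, 0, 0, 0, -0.0127]
  ],
  "hand": -0.2
}}

```text
clock: 7.05
tcp_pos: [0.5677, -0.209, 0.2413]
orientation: [[0.165, 0.986, -0.0], [0.986, -0.165, 0.001], [0.001, -0.001, -1.0]]
ft_force: [0.5, 0.5, 0.1]
grip_width: 0.051
grasp_force: 0.0
```

{"method": "move_arm", "body": {
  "series": [
    [0, 0, 0, 0, 0, 0],
    [0, 0, 0, 0, 0, 0],
    [0, 0, 0, 0, 0, 0]
  ]
}}

```text
clock: 7.35
tcp_pos: [0.5674, -0.2068, 0.2416]
orientation: [[0.164, 0.987, -0.001], [0.987, -0.164, 0.001], [0.001, -0.001, -1.0]]
ft_force: [0.1, 0.1, 0.1]
grip_width: 0.0512
grasp_force: 0.0
```

```bash
python3 unit.py top2; python3 - <<'E'
from h import *
print(get_state()['tcp_pos'],get_state()['joints']); save('wrist','w0'); i=camera_info('wrist'); print(i)
E
```

```text
rim [100, 199, 66, 67, 2957] hy 0.0837 [0.1557 0.157 ] 1.91
tab [154, 222, 6, 14, 71] hy 0.012 [0.0126 0.03  ] 89.92
[ 0.56749035 -0.20656079  0.2417995 ] [-3.51814706e-01  3.21435463e-01  1.67999762e+00  4.95965359e-04
  1.14111425e+00 -1.88267962e-01]
{'K': array([[297.31863964,   0.        , 247.23170897],
       [  0.        , 297.31863964, 194.72687008],
       [  0.        ,   0.        ,   1.        ]]), 'extrinsics': array([[ 9.86638231e-01, -1.62926170e-01, -2.52926161e-04,
        -5.94015205e-01],
       [ 1.54011722e-01,  9.33158884e-01, -3.24799765e-01,
         1.47214877e-01],
       [ 5.31544022e-02,  3.20420912e-01,  9.45782770e-01,
        -3.43547186e-01],
       [ 0.00000000e+00,  0.00000000e+00,  0.00000000e+00,
         1.00000000e+00]])}
```

View pics/w0.png

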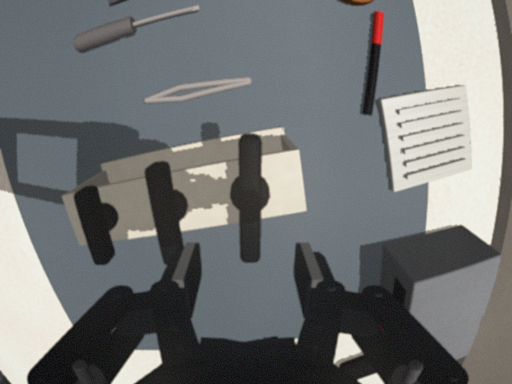

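The picture shows the big handle centred between the fingers: column 250, rows 135–261, hub at (250,191). The jaw tab sits at exactly 0.012, so the unit is home and square. I'll check the handle centre from this view.

```bash
cat >> h.py <<'E'
def wray(uv,K,E,zp):
    uv=np.atleast_2d(uv).astype(float); x=(uv[:,0]-K[0,2])/K[0,0]; y=(uv[:,1]-K[1,2])/K[1,1]; r=np.hypot(x,y); s=np.sin(r)/np.maximum(r,1e-9)
    D=np.stack([x*s,-y*s,-np.cos(r)],-1)@E[:3,:3]; C=-E[:3,:3].T@E[:3,3]
    return C+D*((zp-C[2])/D[:,2])[:,None]
E
python3 - <<'E'
from h import *
im,d,K,E=load('w0'); g=im.max(2)
m=(g<60).astype(np.uint8); m[:125]=0;m[268:]=0;m[:,:232]=0;m[:,275:]=0
n,l,st,c=cv2.connectedComponentsWithStats(m); i=1+np.argmax(st[1:,4]); print(st[i])
v,u=np.nonzero(l==i); q=wray(np.c_[u,v],K,E,.153)
r=cv2.minAreaRect(q[:,:2].astype(np.float32)); print(r)
for a in range(130,266,8): print(a,u[v==a].min() if (v==a).any() else 0,u[v==a].max() if (v==a).any() else 0)
E
```

```text
[ 232  135   36  127 2631]
((0.5698926448822021, -0.20547227561473846), (0.10718558728694916, 0.02743437886238098), 79.68596649169922)
130 0 0
138 241 258
146 240 260
154 240 260
162 240 259
170 240 259
178 237 261
186 232 266
194 232 266
202 233 265
210 240 259
218 240 259
226 241 259
234 240 259
242 240 259
250 241 258
258 241 258
```

{"method": "move_arm", "body": {
  "series": [
    [0, 0, -0.1, 0, 0, 0],
    [0, 0, -0.15, 0, 0, 0],
    [0, 0, -0.13, 0, 0, 0],
    [0, 0, -0.08, 0, 0, 0],
    [0, 0, -0.04, 0, 0, 0],
    [0, 0, 0, 0, 0, 0],
    [0, 0, 0, 0, 0, 0]
  ]
}}

```text
clock: 8.15
tcp_pos: [0.5683, -0.2075, 0.1431]
orientation: [[0.163, 0.987, 0.001], [0.987, -0.163, -0.0], [-0.0, 0.001, -1.0]]
ft_force: [-0.5, 0.1, 0.8]
grip_width: 0.0512
grasp_force: 0.0
```

{"method": "move_arm", "body": {
  "series": [
    [0, 0, 0, 0, 0, 0],
    [0, 0, 0, 0, 0, 0],
    [0, 0, 0, 0, 0, 0],
    [0, 0, 0, 0, 0, 0],
    [0, 0, 0, 0, 0, 0]
  ],
  "hand": 1,
  "newtons": 90
}}

```text
clock: 8.65
tcp_pos: [0.5686, -0.208, 0.1435]
orientation: [[0.164, 0.986, 0.002], [0.986, -0.164, -0.001], [-0.0, 0.002, -1.0]]
ft_force: [0.5, 1.3, 6.7]
grip_width: 0.0164
grasp_force: 88.3
```

{"method": "move_arm", "body": {
  "series": [
    [0, 0, 0.05, 0, 0, 0],
    [0, 0, 0.1, 0, 0, 0],
    [0, 0, 0.15, 0, 0, 0],
    [0, 0, 0.15, 0, 0, 0],
    [0, 0, 0.1, 0, 0, 0],
    [0, 0, 0.05, 0, 0, 0],
    [0, 0, 0, 0, 0, 0]
  ]
}}

```text
clock: 9.35
tcp_pos: [0.5681, -0.2079, 0.2635]
orientation: [[0.164, 0.986, 0.002], [0.986, -0.164, -0.001], [-0.0, 0.002, -1.0]]
ft_force: [-0.3, 0.1, -3.9]
grip_width: 0.0159
grasp_force: 88.9
```

{"method": "move_arm", "body": {
  "series": [
    [-0.03, 0.08, 0, 0, 0, 0],
    [-0.03, 0.14, 0, 0, 0, 0],
    [-0.03, 0.18, 0, 0, 0, 0],
    [-0.033, 0.2, 0, 0, 0, 0],
    [-0.03, 0.2, 0, 0, 0, 0],
    [-0.03, 0.2, 0, 0, 0, 0],
    [-0.03, 0.18, 0, 0, 0, 0],
    [-0.03, 0.14, 0, 0, 0, 0],
    [-0.03, 0.083, 0, 0, 0, 0],
    [-0.03, 0.04, 0, 0, 0, 0]
  ]
}}

```text
clock: 10.35
tcp_pos: [0.5053, 0.0826, 0.2608]
orientation: [[0.162, 0.987, -0.003], [0.987, -0.162, 0.0], [-0.0, -0.003, -1.0]]
ft_force: [0.9, -0.5, -3.5]
grip_width: 0.0162
grasp_force: 88.8
```

{"method": "move_arm", "body": {
  "series": [
    [0, 0, 0, 0, 0, 0],
    [0, 0, 0, 0, 0, 0],
    [0, 0, 0, 0, 0, 0],
    [0, 0, 0, 0, 0, 0]
  ]
}}

```text
clock: 10.75
tcp_pos: [0.5074, 0.0801, 0.2622]
orientation: [[0.165, 0.986, -0.0], [0.986, -0.165, -0.0], [-0.0, 0.0, -1.0]]
ft_force: [-0.6, -0.6, -5.2]
grip_width: 0.0165
grasp_force: 88.8
```

```bash
python3 - <<'E'
from h import *
s=get_state();print(s['tcp_pos'],s['orientation'],s['grasp_force'],s['ft_force'])
w,_=save('wrist','w1'); sc,_=save('scene','s1'); save('top','t1')
a=cv2.resize(sc[130:290,230:390],None,fx=3,fy=3); b=w[0:384]
c=np.zeros((480,800,3),np.uint8); c[:,:480]=a; c[:,480:]=cv2.resize(w[60:384,140:356],(320,480)); cv2.imwrite('pics/v1.png',c[:,:,::-1])
E
```

```text
[0.50740065 0.08006604 0.26220123] [[ 1.65089131e-01  9.86278652e-01 -1.44267933e-05]
 [ 9.86278638e-01 -1.65089131e-01 -1.64099420e-04]
 [-1.64229461e-04  1.28621926e-05 -9.99999986e-01]] 88.83396863937378 [-0.55174771 -0.60597468 -5.16088442]
```

View pics/v1.png

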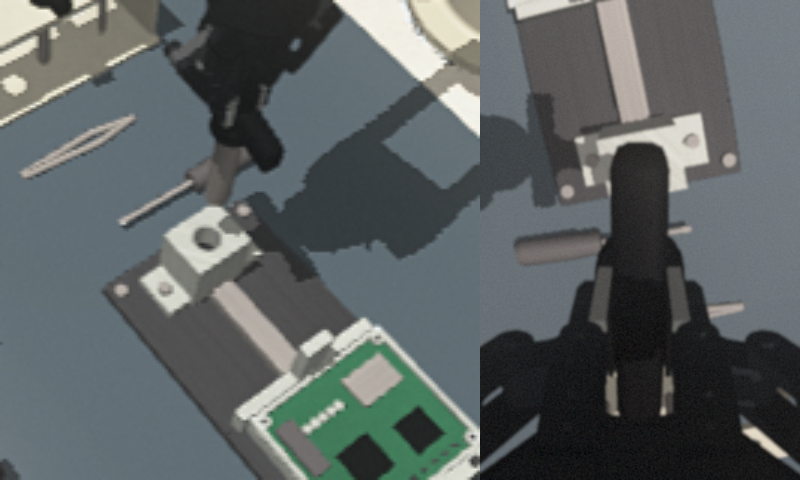

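The key hangs upright over the block. In the left crop the tip is at about (218,203) and the bore mouth at about (208,238). I'll check both by projection.

```bash
python3 - <<'E'
from h import *
im,d,K,E=load('s1')
for p in([.5074,.0801,.1307],[.5081,.0806,.073],[.5074,.0801,.2]):
    c=E[:3,:3]@p+E[:3,3]; print(K[0,0]*c[0]/-c[2]+K[0,2],K[1,1]*-c[1]/-c[2]+K[1,2])
b=im[203:216,290:309].astype(int).sum(2); 
g=im[190:220,290:312].sum(2); 
for r in g: print(' '.join('%3d'%(x) for x in r))
E
```

```text
301.5890429401278 196.2026370560103
298.9093969761455 208.1501950982874
305.0706480501376 180.47451202747501
323 331 447 499 322 276 293 268 239 260 287 279 282 281 257 233 220 222 286 325 321 321
382 532 533 413 230 216 246 221 227 268 284 278 283 272 255 243 209 237 300 324 321 322
540 462 299 141 149 199 198 174 223 286 282 280 279 265 245 233 199 253 331 319 321 322
368 218 154 172 186 183 155 177 244 287 281 281 275 262 245 223 204 269 326 323 320 320
156 177 182 258 340 274 184 255 304 281 280 279 272 249 235 211 193 268 328 326 327 323
187 256 338 327 334 330 329 322 296 284 285 280 264 247 231 204 234 303 327 321 323 325
336 331 325 326 325 322 324 325 315 282 277 273 248 236 219 213 271 324 318 306 281 223
329 325 320 325 325 323 326 321 319 297 279 259 243 220 208 242 313 301 237 245 255 272
322 321 327 324 325 323 319 318 345 381 399 378 336 260 258 272 340 349 233 318 409 382
324 323 324 324 322 317 313 410 579 653 646 641 650 599 418 245 232 231 263 433 546 540
326 323 319 313 323 338 417 573 644 632 631 630 633 639 579 384 243 233 286 442 532 533
321 320 322 327 410 569
[... 948 characters left out ...]
 624 624 631 642 582 376 203 159 154 190 317 493 598 628 623 630 640 647 574 374 245
658 660 647 638 629 630 622 555 430 356 414 537 624 636 631 634 632 627 555 376 258 264
559 649 652 652 653 654 644 637 642 644 646 642 633 625 629 633 565 362 248 265 274 267
401 545 627 634 633 644 651 653 655 644 631 625 626 630 633 566 369 254 272 278 272 276
343 406 551 627 623 621 628 633 641 648 656 659 658 577 366 249 260 266 279 277 273 285
360 347 418 571 649 633 622 614 622 627 638 643 582 387 253 264 272 279 280 275 275 284
357 358 353 456 605 646 646 645 640 635 558 367 257 265 270 269 279 278 281 278 275 271
360 360 363 348 448 600 653 647 647 575 374 254 272 274 278 278 278 273 282 276 262 196
```

Both match within a pixel. Descending into the bore.

{"method": "move_arm", "body": {
  "series": [
    [0.003, 0.0025, -0.08, 0, 0, 0],
    [0, 0, -0.12, 0, 0, 0],
    [0, 0, -0.1, 0, 0, 0],
    [0, 0, -0.08, 0, 0, 0],
    [0, 0, -0.04, 0, 0, 0],
    [0, 0, -0.02, 0, 0, 0],
    [0, 0, 0, 0, 0, 0]
  ]
}}

```text
clock: 11.6
tcp_pos: [0.5078, 0.0813, 0.1742]
orientation: [[0.164, 0.986, -0.0], [0.986, -0.164, -0.0], [-0.0, -0.0, -1.0]]
ft_force: [-0.5, -1.1, -3.3]
grip_width: 0.016
grasp_force: 88.9
```

{"method": "move_arm", "body": {
  "series": [
    [0, 0, -0.01, 0, 0, 0],
    [0, 0, -0.01, 0, 0, 0],
    [0, 0, -0.005, 0, 0, 0],
    [0, 0, 0, 0, 0, 0]
  ]
}}

```text
clock: 12.0
tcp_pos: [0.5081, 0.0814, 0.1696]
orientation: [[0.164, 0.986, 0.001], [0.986, -0.164, 0.0], [0.0, 0.001, -1.0]]
ft_force: [0.6, -0.2, -3.0]
grip_width: 0.0162
grasp_force: 89.1
```

Tip is estimated at 0.038. I'll continue gently.

{"method": "move_arm", "body": {
  "series": [
    [0, 0, -0.005, 0, 0, 0],
    [0, 0, -0.005, 0, 0, 0],
    [0, 0, 0, 0, 0, 0]
  ]
}}

```text
clock: 12.3
tcp_pos: [0.5087, 0.0815, 0.1687]
orientation: [[0.164, 0.986, 0.002], [0.986, -0.164, 0.0], [0.001, 0.002, -1.0]]
ft_force: [-0.7, -0.3, 10.3]
grip_width: 0.0158
grasp_force: 90.9
```

Contact with about 14 N at tip height 0.037, so the hex is out of line. I'll search clockwise, which is harmless because a captured screw just starts turning.

{"method": "move_arm", "body": {
  "series": [
    [0, 0, -0.003, 0, 0, -0.028],
    [0, 0, 0, 0, 0, -0.028],
    [0, 0, 0, 0, 0, -0.028],
    [0, 0, 0, 0, 0, -0.028],
    [0, 0, 0, 0, 0, 0]
  ]
}}

```text
clock: 12.8
tcp_pos: [0.5088, 0.0815, 0.1675]
orientation: [[0.335, 0.942, 0.002], [0.942, -0.335, 0.0], [0.001, 0.002, -1.0]]
ft_force: [0.7, 0.0, 3.4]
grip_width: 0.0159
grasp_force: 89.8
```

{"method": "move_arm", "body": {
  "series": [
    [0, 0, 0, 0, 0, -0.028],
    [0, 0, 0, 0, 0, -0.028],
    [0, 0, 0, 0, 0, -0.028],
    [0, 0, 0, 0, 0, -0.028],
    [0, 0, 0, 0, 0, 0]
  ]
}}

```text
clock: 13.3
tcp_pos: [0.5082, 0.0814, 0.1666]
orientation: [[0.493, 0.87, 0.001], [0.87, -0.493, 0.0], [0.0, 0.001, -1.0]]
ft_force: [1.7, 0.0, -3.9]
grip_width: 0.016
grasp_force: 88.9
```

Force is back to the key's weight and z fell, so it appears captured. Pushing down.

{"method": "move_arm", "body": {
  "series": [
    [0, 0, -0.01, 0, 0, 0],
    [0, 0, -0.01, 0, 0, 0],
    [0, 0, -0.005, 0, 0, 0],
    [0, 0, 0, 0, 0, 0]
  ]
}}

```text
clock: 13.7
tcp_pos: [0.5081, 0.0814, 0.1616]
orientation: [[0.494, 0.87, 0.001], [0.87, -0.494, 0.0], [0.0, 0.0, -1.0]]
ft_force: [3.6, -0.6, -3.4]
grip_width: 0.0163
grasp_force: 88.8
```

```bash
python3 -c "
from h import *
s=get_state();print(s['torque'],s['ft_force'],s['tcp_pos'])"
```

```text
[-0.00250146 -1.04361387  0.0175374 ] [ 3.56494346 -0.57198586 -3.36387889] [0.50805238 0.08135382 0.16157811]
```

{"method": "move_arm", "body": {
  "series": [
    [0.002, 0, -0.005, 0, 0, 0],
    [0, 0, -0.005, 0, 0, 0],
    [0, 0, -0.003, 0, 0, 0],
    [0, 0, 0, 0, 0, 0]
  ]
}}

```text
clock: 14.1
tcp_pos: [0.5084, 0.0814, 0.1594]
orientation: [[0.494, 0.87, 0.0], [0.87, -0.494, 0.0], [0.0, 0.0, -1.0]]
ft_force: [2.4, -0.3, 1.7]
grip_width: 0.0164
grasp_force: 89.7
```

Fully seated, with the tip at about 0.028. Turning clockwise.

{"method": "move_arm", "body": {
  "series": [
    [0, 0, 0, 0, 0, -0.05],
    [0, 0, 0, 0, 0, -0.05],
    [0, 0, 0, 0, 0, -0.05],
    [0, 0, 0, 0, 0, -0.05],
    [0, 0, 0, 0, 0, -0.05],
    [0, 0, 0, 0, 0, -0.05],
    [0, 0, 0, 0, 0, -0.05],
    [0, 0, 0, 0, 0, -0.05],
    [0, 0, 0, 0, 0, -0.05],
    [0, 0, 0, 0, 0, 0]
  ]
}}

```text
clock: 15.1
tcp_pos: [0.5086, 0.0815, 0.1594]
orientation: [[0.941, 0.339, 0.001], [0.339, -0.941, 0.0], [0.001, 0.0, -1.0]]
ft_force: [2.1, 0.1, 1.9]
grip_width: 0.0159
grasp_force: 89.7
```

```bash
python3 -c "
from h import *
s=get_state();print(s['torque'],s['ft_force'],s['tcp_pos'],s['joints'])"
```

```text
[ 0.22769804 -0.8511873  -0.02349888] [2.13512939 0.07674994 1.92976952] [0.50856981 0.0815428  0.15941327] [1.55955709e-01 2.83840119e-01 1.94407665e+00 2.28340729e-04
 9.12651055e-01 1.38028923e+00]
```

{"method": "move_arm", "body": {
  "series": [
    [0, 0, 0, 0, 0, -0.04],
    [0, 0, 0, 0, 0, -0.04],
    [0, 0, 0, 0, 0, -0.04]
  ]
}}

```text
clock: 15.4
tcp_pos: [0.5086, 0.0816, 0.1594]
orientation: [[0.987, 0.158, 0.001], [0.158, -0.987, 0.0], [0.001, -0.0, -1.0]]
ft_force: [3.2, 1.3, 1.9]
grip_width: 0.0164
grasp_force: 89.6
```

```bash
python3 -c "
from h import *
s=get_state();print(s['torque'],s['ft_force'],s['tcp_pos'],s['joints'][5])"
```

```text
[ 0.3439601  -0.92414228  0.14181575] [3.1997152  1.32213867 1.90991061] [0.50861521 0.08156873 0.15937545] 1.5675319731501605
```

{"method": "move_arm", "body": {
  "series": [
    [0, 0, 0, 0, 0, -0.04],
    [0, 0, 0, 0, 0, -0.04],
    [0, 0, 0, 0, 0, -0.04]
  ]
}}

```text
clock: 15.7
tcp_pos: [0.5087, 0.0816, 0.1594]
orientation: [[1.0, -0.029, 0.001], [-0.029, -1.0, 0.0], [0.001, -0.001, -1.0]]
ft_force: [3.5, 2.0, 1.2]
grip_width: 0.0162
grasp_force: 89.6
```

```bash
python3 -c "
from h import *
s=get_state();print(s['torque'],s['ft_force'],s['tcp_pos'],s['joints'][5])"
```

```text
[ 0.43249878 -0.95024088  0.17662606] [3.5142975  1.98246468 1.21092086] [0.5086933  0.08160142 0.159381  ] 1.7560072386165873
```

{"method": "move_arm", "body": {
  "series": [
    [0, 0, 0, 0, 0, -0.035],
    [0, 0, 0, 0, 0, -0.035],
    [0, 0, 0, 0, 0, -0.02]
  ]
}}

```text
clock: 16.0
tcp_pos: [0.5088, 0.0817, 0.1594]
orientation: [[0.986, -0.17, 0.001], [-0.17, -0.986, 0.001], [0.001, -0.001, -1.0]]
ft_force: [3.0, 1.5, 1.8]
grip_width: 0.0159
grasp_force: 89.5
```

```bash
python3 -c "
from h import *
s=get_state();print(s['torque'],s['ft_force'],s['tcp_pos'],s['joints'][5])"
```

```text
[ 0.40625072 -1.05723584  0.10718272] [3.02336252 1.54149264 1.82231535] [0.50876507 0.08165018 0.15940524] 1.8968998149698657
```

{"method": "move_arm", "body": {
  "series": [
    [0, 0, 0, 0, 0, -0.02],
    [0, 0, 0, 0, 0, -0.02]
  ]
}}

```text
clock: 16.2
tcp_pos: [0.5087, 0.0816, 0.1594]
orientation: [[0.973, -0.23, 0.001], [-0.23, -0.973, 0.0], [0.001, -0.001, -1.0]]
ft_force: [3.3, 0.5, -0.0]
grip_width: 0.0161
grasp_force: 89.6
```

```bash
python3 -c "
from h import *
s=get_state();print(s['torque'],s['ft_force'],s['tcp_pos'],s['joints'][5])"
```

```text
[ 0.48106193 -1.02723283  0.34293824] [ 3.32303771  0.53361884 -0.02832342] [0.50873514 0.08164445 0.15938127] 1.9587991735983301
```

{"method": "move_arm", "body": {
  "series": [
    [0, 0, 0, 0, 0, -0.02],
    [0, 0, 0, 0, 0, -0.01],
    [0, 0, 0, 0, 0, 0]
  ]
}}

```text
clock: 16.5
tcp_pos: [0.5087, 0.0816, 0.1594]
orientation: [[0.961, -0.275, 0.001], [-0.275, -0.961, 0.0], [0.001, -0.001, -1.0]]
ft_force: [2.9, 1.7, 1.6]
grip_width: 0.0162
grasp_force: 89.8
```

```bash
python3 -c "
from h import *
s=get_state();print(s['torque'],s['ft_force'],s['tcp_pos'],s['joints'][5])"
```

```text
[ 0.57602862 -1.11241415  0.60870937] [2.89938958 1.72877785 1.58958182] [0.50865519 0.08159051 0.15936849] 2.0058243908912763
```

Torque climbed to 0.6 N m, so the screw is at its stop. I'll unload it and lift out.

{"method": "move_arm", "body": {
  "series": [
    [0, 0, 0, 0, 0, 0.025],
    [0, 0, 0, 0, 0, 0.02],
    [0, 0, 0.02, 0, 0, 0],
    [0, 0, 0.04, 0, 0, 0],
    [0, 0, 0.08, 0, 0, 0],
    [0, 0, 0.12, 0, 0, 0],
    [0, 0, 0.12, 0, 0, 0],
    [0, 0, 0.1, 0, 0, 0],
    [0, 0, 0.05, 0, 0, 0],
    [0, 0, 0, 0, 0, 0]
  ]
}}

```text
clock: 17.5
tcp_pos: [0.5077, 0.0812, 0.2653]
orientation: [[0.978, -0.208, -0.001], [-0.208, -0.978, -0.0], [-0.001, 0.0, -1.0]]
ft_force: [-0.1, -0.5, -4.8]
grip_width: 0.016
grasp_force: 89.9
```

```bash
python3 -c "
from h import *
s=get_state();print(s['torque'],s['ft_force'],s['tcp_pos'],s['joints'][5])
save('scene','s2');save('wrist','w2')"; python3 - <<'E'
import sys; sys.path.insert(0,'.')
import cv2,numpy as np
a=cv2.imread('pics/s2.png');w=cv2.imread('pics/w2.png')
c=np.zeros((480,800,3),np.uint8); c[:,:480]=cv2.resize(a[130:290,230:390],None,fx=3,fy=3); c[:,480:]=cv2.resize(w[60:384,140:356],(320,480)); cv2.imwrite('pics/v2.png',c)
E
```

```text
[ 0.03142177 -0.01964575  0.06529051] [-0.13263278 -0.46771725 -4.83771383] [0.50766203 0.08119499 0.26533726] 1.9364897393923886
```

View pics/v2.png

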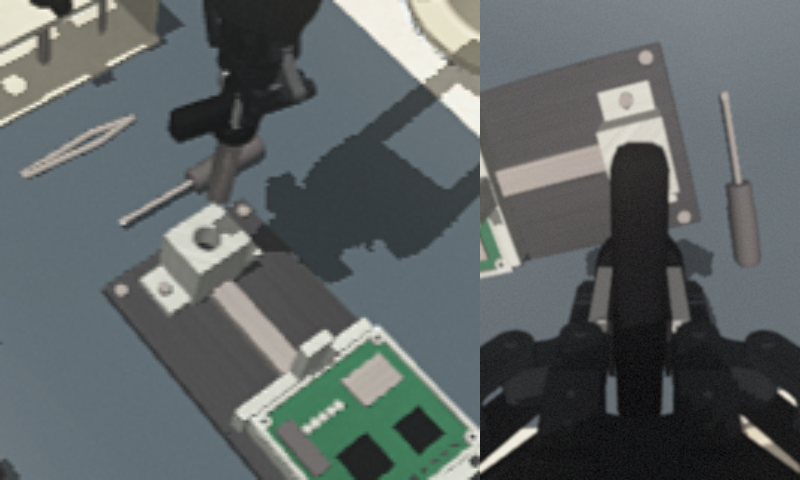

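The key came out clean and still straight in the grip, with its tip at crop (220,200) above the bore. Returning to the rack.

{"method": "move_arm", "body": {
  "series": [
    [0, 0, 0, 0, 0, 0.075],
    [0, 0, 0, 0, 0, 0.075],
    [0.02, -0.1, 0, 0, 0, 0.075],
    [0.025, -0.12, 0, 0, 0, 0.075],
    [0.025, -0.12, 0, 0, 0, 0.075],
    [0.025, -0.12, 0, 0, 0, 0.075],
    [0.025, -0.12, 0, 0, 0, 0.075],
    [0.025, -0.12, 0, 0, 0, 0.075],
    [0.025, -0.12, 0, 0, 0, 0.075],
    [0.025, -0.12, 0, 0, 0, 0.075]
  ]
}}

```text
clock: 18.6
tcp_pos: [0.5462, -0.1075, 0.2632]
orientation: [[0.563, 0.826, -0.003], [0.826, -0.563, 0.001], [-0.001, -0.003, -1.0]]
ft_force: [1.2, -0.1, -4.1]
grip_width: 0.0158
grasp_force: 89.7
```

{"method": "move_arm", "body": {
  "series": [
    [0.025, -0.12, 0, 0, 0, 0.075],
    [0.025, -0.12, 0, 0, 0, 0.075],
    [0.025, -0.12, 0, 0, 0, 0.075],
    [0.025, -0.1, 0, 0, 0, 0.055],
    [0.014, -0.046, 0, 0, 0, 0],
    [0, 0, 0, 0, 0, 0],
    [0, 0, 0, 0, 0, 0],
    [0, 0, 0, 0, 0, 0],
    [0, 0, 0, 0, 0, 0]
  ]
}}

```text
clock: 19.5
tcp_pos: [0.5698, -0.2069, 0.2651]
orientation: [[0.162, 0.987, -0.0], [0.987, -0.162, 0.0], [0.0, -0.0, -1.0]]
ft_force: [-0.0, 0.2, -4.1]
grip_width: 0.016
grasp_force: 89.7
```

```bash
python3 - <<'E'
from h import *
s=get_state();print(s['torque'],s['ft_force'],s['tcp_pos'],s['orientation'])
im,d=save('scene','s3'); c=camera_info('scene');K=c['K'];E=c['extrinsics']
for p in([*s['tcp_pos'][:2],.132],[.5676,-.208,.112]):
    c=E[:3,:3]@p+E[:3,3]; print(K[0,0]*c[0]/-c[2]+K[0,2],K[1,1]*-c[1]/-c[2]+K[1,2])
cv2.imwrite('pics/v3.png',cv2.resize(im[80:190,180:300],None,fx=5,fy=5,interpolation=cv2.INTER_CUBIC)[:,:,::-1])
E
```

```text
[-0.03116177 -0.00908979  0.01071237] [-0.03409524  0.22419162 -4.10522854] [ 0.5698408  -0.20693542  0.26509277] [[ 1.62198671e-01  9.86758111e-01 -1.46067320e-04]
 [ 9.86758096e-01 -1.62198631e-01  2.52620255e-04]
 [ 2.25583166e-04 -1.85107780e-04 -9.99999957e-01]]
221.63377727880277 135.1691012332239
222.52994899018196 139.33075043158857
```

View pics/v3.png

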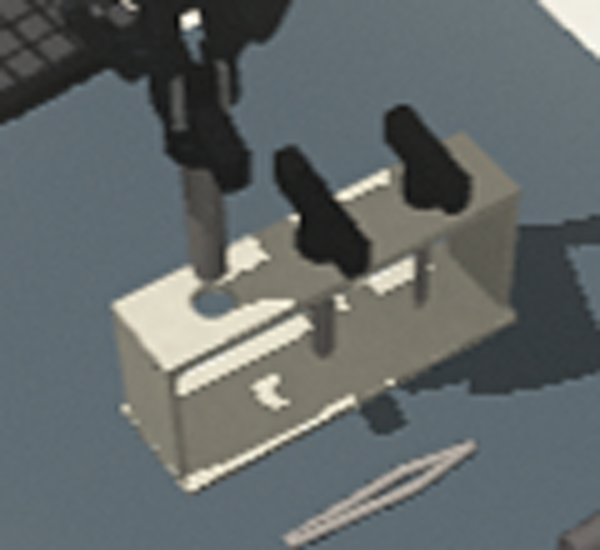

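The tip at crop (209,280) stands right over the free hole at (212,301), matching the prediction. Lowering.

{"method": "move_arm", "body": {
  "series": [
    [-0.006, -0.004, -0.05, 0, 0, 0],
    [0, 0, -0.05, 0, 0, 0],
    [0, 0, -0.05, 0, 0, 0],
    [0, 0, -0.05, 0, 0, 0],
    [0, 0, 0, 0, 0, 0]
  ]
}}

```text
clock: 20.05
tcp_pos: [0.5677, -0.2083, 0.2229]
orientation: [[0.163, 0.987, -0.003], [0.987, -0.163, 0.001], [0.001, -0.003, -1.0]]
ft_force: [-0.5, -0.1, -2.9]
grip_width: 0.0163
grasp_force: 89.6
```

{"method": "move_arm", "body": {
  "series": [
    [0, 0, -0.08, 0, 0, 0],
    [0, 0, -0.1, 0, 0, 0],
    [0, 0, -0.1, 0, 0, 0],
    [0, 0, -0.07, 0, 0, 0],
    [0, 0, -0.03, 0, 0, 0],
    [0, 0, -0.015, 0, 0, 0],
    [0, 0, 0, 0, 0, 0]
  ]
}}

```text
clock: 20.75
tcp_pos: [0.569, -0.2087, 0.1463]
orientation: [[0.162, 0.987, 0.0], [0.987, -0.162, -0.0], [-0.0, 0.0, -1.0]]
ft_force: [0.8, 0.0, -2.8]
grip_width: 0.0161
grasp_force: 89.7
```

{"method": "move_arm", "body": {
  "series": [
    [0, 0, -0.008, 0, 0, 0],
    [0, 0, -0.005, 0, 0, 0],
    [0, 0, 0, 0, 0, 0]
  ]
}}

```text
clock: 21.05
tcp_pos: [0.5689, -0.2087, 0.1438]
orientation: [[0.162, 0.987, 0.0], [0.987, -0.162, -0.0], [-0.0, 0.0, -1.0]]
ft_force: [0.1, 0.3, -4.2]
grip_width: 0.0161
grasp_force: 89.7
```

{"method": "move_arm", "body": {
  "series": [
    [0, 0, 0, 0, 0, 0],
    [0, 0, 0, 0, 0, 0],
    [0, 0, 0, 0, 0, 0],
    [0, 0, 0, 0, 0, 0],
    [0, 0, 0, 0, 0, 0]
  ],
  "hand": -0.2
}}

```text
clock: 21.55
tcp_pos: [0.5689, -0.2087, 0.1436]
orientation: [[0.162, 0.987, 0.0], [0.987, -0.162, -0.0], [-0.0, 0.0, -1.0]]
ft_force: [0.0, 1.0, 0.2]
grip_width: 0.0512
grasp_force: 0.0
```

{"method": "move_arm", "body": {
  "series": [
    [0, 0, 0.05, 0, 0, 0],
    [0, 0, 0.1, 0, 0, 0],
    [0, 0, 0.2, 0, 0, 0],
    [0, 0, 0.2, 0, 0, 0],
    [0, -0.2, 0.1, 0, 0, 0],
    [0, -0.2, 0, 0, 0, 0],
    [0, -0.2, 0, 0, 0, 0],
    [0, -0.1, 0, 0, 0, 0],
    [0, 0, 0, 0, 0, 0],
    [0, 0, 0, 0, 0, 0]
  ]
}}

```text
clock: 22.55
tcp_pos: [0.5685, -0.3482, 0.2734]
orientation: [[0.163, 0.987, -0.0], [0.987, -0.163, 0.001], [0.001, -0.001, -1.0]]
ft_force: [-0.9, -0.3, 0.1]
grip_width: 0.0513
grasp_force: 0.0
```

```bash
python3 unit.py top3; python3 - <<'E'
from h import *
im,d,K,E=load('top3'); P=pts(d,K,E); z=P[...,2]; R=np.zeros(z.shape,bool); R[165:300,305:385]=1
n,l,st,c=cv2.connectedComponentsWithStats((R&(z>.13)&(z<.18)).astype(np.uint8))
for i in range(1,n):
    if st[i,4]>50: q=P[l==i]; print(st[i],cv2.minAreaRect(q[:,:2].astype(np.float32)),np.median(q[:,2]),np.ptp(q[:,2]))
s=get_state(); print(s['tcp_pos'],s['ft_force'],s['clock'])
a,_=save('scene','s4')
cv2.imwrite('pics/v4.png',cv2.resize(a[60:320,180:420],None,fx=2.3,fy=2.3)[:,:,::-1])
E
```

```text
rim [100, 199, 66, 67, 2945] hy 0.0839 [0.1557 0.1575] 1.79
tab [154, 222, 7, 14, 73] hy 0.0118 [0.0298 0.0124] 3.13
[319 188  51  15 453] ((0.5670490264892578, -0.20916810631752014), (0.1099289134144783, 0.01844039186835289), 80.73564910888672) 0.15295988372884534 0.024226681161035768
[324 224  44  10 358] ((0.4926775097846985, -0.20849084854125977), (0.09092385321855545, 0.017950188368558884), 85.72350311279297) 0.15305237924253795 0.02562067583327035
[330 259  37  10 314] ((0.41787058115005493, -0.20961865782737732), (0.07433951646089554, 0.018022721633315086), 86.54944610595703) 0.15290559062317835 0.025812214451579774
[ 0.56865891 -0.3475915   0.27341589] [ 0.49845692  0.66730188 -0.57395244] 22.6
```

View pics/v4.png

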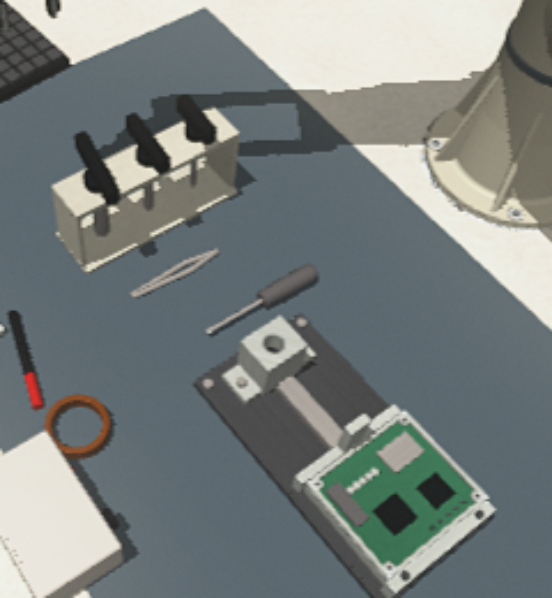

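All three keys hang in the rack, the biggest at (97,165), and the unit is tight between jaw and fence. The driver, marker, tape and tweezers haven't visibly moved.

```bash
python3 -c "
from h import *
print(sign_off())"
```

```text
the job is handed in; nothing more can be done
None
```

The job is handed in at about 22.6 s on the clock, with no verdict returned: the unit is square against the fence, the screw turned until torque rose to 0.6 N m at its stop, and the largest key is back in its rack hole with nothing else visibly moved.

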